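Feed the specimen row to the stop and start the test

TASK

Push the row of four blue specimen carriers along its rail as one closed-up train until it is fully home against the orange end stop, then press the green start button all the way down and let it go. Only push with the fingers: do not lift any carrier or let gaps open in the row, do not press the button before the row is home, and leave the tray, jar and steel disc where they are.

Things in the scene. Friction and masses are not known exactly. Their poses are not given: they have to be found in the camera images.
- rail: Aluminium feed rail fixed to the bench: a straight open-topped channel 340 mm long, 56 mm wide. Origin at the middle of its underside, on the bench. Its x axis runs along the channel towards the end stop, y across it, z up. Channel floor 6 mm above the bench, 38 mm wide between two side walls whose tops are 14 mm above the bench. At the +x end stands an orange stop block 25 mm thick, its top 48 mm above the bench; the -x end is open. The rail does not move.
- stop_face (a point): Centre point of the orange stop's flat face that the first carrier must meet: 145 mm along +x from the rail's origin, 23 mm above the bench; axes as the rail's.
- carrier1_mid (a point): Centre of specimen carrier 1 of 4, counted from the stop (front of the row): a loose blue plastic block 36 x 36 mm and 34 mm tall, about 70 g, with a round bright steel coupon flush in its top. It stands in the channel, so its top is 40 mm and its centre 23 mm above the bench. The four start touching one another in a row, with 50 to 100 mm of empty channel between the front one and the stop. They slide with light friction (about 1 to 3 N for the whole row).
- carrier2_mid (a point): Centre of specimen carrier 2 of 4, counted from the stop (second of the row): a loose blue plastic block 36 x 36 mm and 34 mm tall, about 70 g, with a round brass coupon flush in its top. It stands in the channel, so its top is 40 mm and its centre 23 mm above the bench. The four start touching one another in a row, with 50 to 100 mm of empty channel between the front one and the stop. They slide with light friction (about 1 to 3 N for the whole row).
- carrier3_mid (a point): Centre of specimen carrier 3 of 4, counted from the stop (third of the row): a loose blue plastic block 36 x 36 mm and 34 mm tall, about 70 g, with a round copper coupon flush in its top. It stands in the channel, so its top is 40 mm and its centre 23 mm above the bench. The four start touching one another in a row, with 50 to 100 mm of empty channel between the front one and the stop. They slide with light friction (about 1 to 3 N for the whole row).
- carrier4_mid (a point): Centre of specimen carrier 4 of 4, counted from the stop (tail of the row): a loose blue plastic block 36 x 36 mm and 34 mm tall, about 70 g, with a round dark steel coupon flush in its top. It stands in the channel, so its top is 40 mm and its centre 23 mm above the bench. The four start touching one another in a row, with 50 to 100 mm of empty channel between the front one and the stop. They slide with light friction (about 1 to 3 N for the whole row).
- start_top (a point): Centre of the top of the green start button, 32 mm across, on a white and blue console box 80 x 80 x 30 mm that is fixed to the bench. z is up; pressed straight down. The console stands to the left or right of the rail.
- start (a joint): Travel of the start button: 0 released, 0.006 m fully down; it springs back. Fully down takes about 4 N.
- tray_mid (a point): Bystander: centre of an empty white plastic tray 90 x 90 mm and 30 mm tall, standing loose on the bench, on the other side of the rail from the console.
- jar_mid (a point): Bystander: centre of a closed amber jar, 48 mm across and 80 mm tall, standing loose on the bench beyond the rail.
- puck_center (a point): Bystander: centre of a loose steel disc (hardness reference), 50 mm across and 20 mm tall, on the bench beyond the rail.
Mind the look-alikes: they are no part of the job. Leave any purple look-alike of the part that bears carrier4_mid alone.

How it is judged:
By the outcome, as a careful person would: the job done as asked, in the order asked, and still so for the second after the job is handed in, with the robot touching nothing.
It also fails if it takes over 40 s, if anything falls off the work surface, if the arm or the gripper's body presses on something with over 40 N, if the wrist force passes 120 N, or if a joint passes its speed limit or range.

ROBOT

A 6-joint arm with a two-finger parallel gripper is mounted at the origin on the work surface. World frame = base frame: x ahead of the robot, y to its left, z up, the work surface at z = 0. Lengths are in mm, angles in rad, forces in N, time in s.
With the tool pointing down it reaches from about 350 to 775 mm from the base axis. Payload 7.3 kg.
Tool frame: the origin (TCP) lies at the very end of the fingers, on their centre line; the grasp point (between the pads) lies 19 mm behind it; z points along the fingers, y is the line along which they close (so a half turn about z gives the same grasp; the last joint's range is limited). The gripper opens to 92 mm and grips with 3 to 60 N. Pads are 19 mm wide; open, the fingers measure 130 mm over their backs; the gripper's body (75 mm by 190 mm) begins 47 mm behind the grasp point.
Start: joints at [-1.346, 0.342, 1.524, -0, 1.275, -0.146], TCP at [190.263, -489.334, 197.441] pointing down, gripper open.
Joint ranges: [-2.53, 2.53], [-0.77, 2.02], [0.04, 2.7], [-1, 4.14], [0.28, 2.66], [-3.11, 3.11]. Speed limits (rad/s): [2.57, 2.57, 3.14, 3.14, 3.14, 3.14].

INTERFACE

Orientations are given as [roll, pitch, yaw] about the fixed x, y, z axes, in that order (R = Rz(yaw) Ry(pitch) Rx(roll)).
In Python, from plant import bot gives the robot as it stands.
- The arm moves only by the tool apply_moves, never from a script. Its argument "motion" is text: rows parted by semicolons, each of 4 numbers parted by spaces: the shift along the tool's x, y, z in m, then the turn about the tool's z in degrees. A call has 1 to 8 rows; each row shifts and turns the commanded pose from where the row before left it, along the tool's axes as they then stand; what a row does not reach is not made up. A row lasts 1/8 s, in which the tool goes at most 62.5 mm and 10.7 degrees, less where a joint would pass 70% of its speed; a pose out of reach is approached as far as the arm can. A call with a gripper value outside its range is refused whole. "fingers" is the opening, from -1 (shut) to 1 (fully open), set as the call begins (left out, the last holds). The fingers move at their own pace and stop on an object; the grip force is fixed at half the most. Time passes only in rows, so rows that do not move let the fingers close. It gives the time, the measured TCP pose, the force, the opening and the grip force at its end, in the units of the state.
- bot.get_obs(): the state, without advancing time (a new reading comes with each control period).
- bot.capture(name): name is "scene" or "side" or "wrist"; returns a dict with "img" (400x640x3 uint8, blue, green, red), "range_z" (400x640 float32, mm along the optical axis (not along the pixel's ray), 0 where there is no reading), "fx", "fy", "cx", "cy" (pixels), "world_from_camera" (4x4, takes a point from camera to world coordinates); the wrist camera has in their place "mount" (4x4, takes a point from camera to tool coordinates, whose origin is the TCP and whose axes are the flange's). Camera axes: x right, y down, z forward; pixel columns grow to the right and rows downward; lengths in mm; the calibration is good to about 2 mm. A picture is of the moment at which its call begins: read the wrist's pose just before it.
- bot.close_job(): hands the job in; it is judged then, once.
Trained networks look in a picture, given as the dict that the camera call returned (one of the last four; its "shot" number tells which), for a name from the list of things; names that differ only in an ending like _2 or _b are one class to them, and where a whole thing is asked for, a point or a joint stands for the part that bears it (a point fixed in the world has none). Each returns a list of dicts, best first, with "p" (0 to 1); they miss things now and then, are a little off and sometimes report something else, mostly with a low value. They report only what shows in the picture. A call takes as long as a camera call. They do not tell look-alikes from the thing itself.
- bot.cut_out(picture, thing): "pixels" (400x640 bool, what is visible of it) and "point" ([column, row] in pixels, amid what is visible of it).
The state is a dict: "time": time; "joint_positions": joint angles; "dq": joint speeds; "tau": joint torques, N m; "tool_pos": TCP position; "tcp_rot": TCP orientation; "contact_force": force on the tool from outside, world axes, zero at the start; "moment": the same for the moment, N m; "grip_width": finger opening in mm; "finger_force": force on a finger pad.
Only numpy, scipy, OpenCV 4.12 (cv2) and the standard library are available. Lean on these libraries where they do the work, as an engineer would, in place of code of your own. Each camera call takes 0.05 s, during which the arm holds its last target. There are 200 camera calls.

## Working session

There is one attempt and no reset: what is moved stays moved. The work goes in short steps, Python scripts to look and compute and a tool call to move; the robot and the scene stay as the last step left them, time stands still between calls to the robot, and variables do not carry over. Pictures are saved under pics/ and viewed, at most 10 in all, crops included, and the job is handed in when it is done.

Besides the shell and the picture viewer there is one more tool, called after "Request:" by a JSON object that holds its "method" and its "body", one argument or row to a line. apply_moves: Moves the arm, as the interface text tells. Its arguments: {"type":"object","properties":{"motion":{"type":"string"},"fingers":{"type":"number"}},"required":["motion"]}

```bash
ls; mkdir -p pics; cat > h.py <<'E'
import numpy as np, cv2
from plant import bot
def world(p, px=None, mask=None):
    z=p["range_z"]
    if mask is not None:
        v,u=np.nonzero(mask&(z>0))
    else:
        u,v=np.array([px]).T.astype(int)
    d=z[v,u]
    c=np.stack([(u-p["cx"])*d/p["fx"],(v-p["cy"])*d/p["fy"],d,np.ones_like(d)])
    return (p["world_from_camera"]@c)[:3].T
E
python3 - <<'E'
from h import *
o=bot.get_obs(); print(o["tool_pos"],o["tcp_rot"],o["time"],o["grip_width"])
for n in ("scene","side"):
    p=bot.capture(n); cv2.imwrite(f"pics/{n}0.png",p["img"])
    for t in ["rail","carrier1_mid","carrier2_mid","carrier3_mid","carrier4_mid","start_top","tray_mid","jar_mid","puck_center"]:
        for r in bot.cut_out(p,t)[:3]:
            if r["p"]<.3: continue
            w=world(p,mask=r["pixels"])
            if len(w): print(n,t,round(r["p"],2),np.round(r["point"]),"med",np.median(w,0).round(),"zmax",np.percentile(w[:,2],95).round(), "n",len(w))
E
```

```text
pics
[ 190.16344014 -488.87456148  196.74357253] [-3.14007260e+00 -2.12192435e-04  3.70790251e-01] 0.0 91.89775099080269
scene rail 0.95 [255. 215.] med [498. -79.   9.] zmax 45.0 n 1738
scene carrier1_mid 0.5 [275. 191.] med [503.  14.  37.] zmax 40.0 n 186
scene carrier2_mid 0.66 [264. 197.] med [502. -22.  37.] zmax 41.0 n 183
scene carrier3_mid 0.72 [311. 260.] med [ 727. -146.   18.] zmax 20.0 n 395
scene carrier3_mid 0.69 [254. 197.] med [502. -58.  37.] zmax 41.0 n 162
scene carrier4_mid 0.8 [242. 213.] med [497. -99.  32.] zmax 40.0 n 340
scene tray_mid 0.97 [159. 278.] med [ 488. -346.   10.] zmax 28.0 n 1903
scene jar_mid 0.97 [364. 203.] med [745.  69.  49.] zmax 79.0 n 654
scene jar_mid 0.49 [264. 199.] med [502. -23.  37.] zmax 41.0 n 150
scene puck_center 0.78 [312. 261.] med [ 727. -146.   18.] zmax 20.0 n 428
side carrier1_mid 0.62 [332. 236.] med [479.  27.  34.] zmax 40.0 n 303
side carrier2_mid 0.45 [350. 228.] med [475. -16.  37.] zmax 41.0 n 168
side carrier3_mid 0.65 [354. 220.] med [478. -54.  38.] zmax 41.0 n 167
side carrier3_mid 0.5 [330. 247.] med [473.  49.  11.] zmax 47.0 n 1474
side carrier4_mid 0.81 [335. 203.] med [577. -87.  26.] zmax 34.0 n 244
side carrier4_mid 0.56 [364. 214.] med [478. -89.  38.] zmax 40.0 n 134
side start_top 0.51 [234. 314.] med [468. 364.  50.] zmax 52.0 n 144
side tray_mid 0.63 [414. 182.] med [ 491. -351.    9.] zmax 28.0 n 756
side jar_mid 0.96 [248. 202.] med [721.  97.  50.] zmax 79.0 n 480
side puck_center 0.53 [308. 179.] med [ 711. -129.   17.] zmax 21.0 n 174
```

```bash
python3 - <<'E'
import cv2,numpy as np
a=cv2.imread("pics/scene0.png");b=cv2.imread("pics/side0.png")
A=cv2.resize(a[150:330,120:420],(780,468),interpolation=2);cv2.imwrite("pics/sceneC.png",A)
B=cv2.resize(b[160:360,190:490],(780,520),interpolation=2);cv2.imwrite("pics/sideC.png",B)
E
```

```text
(no output)
```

View pics/sceneC.png

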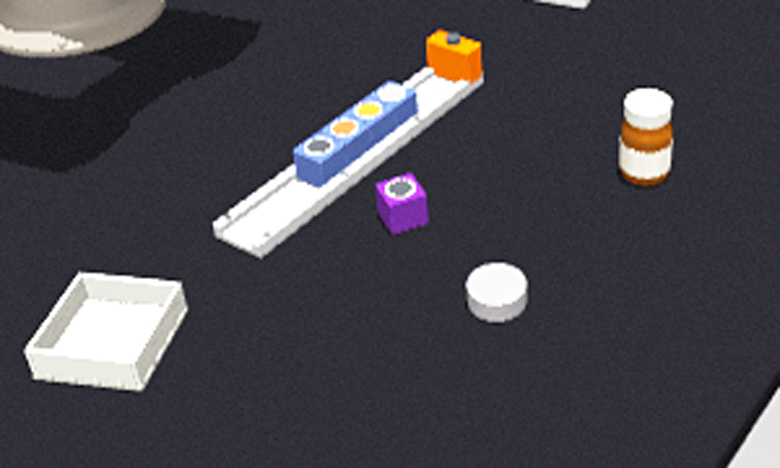

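View pics/sideC.png

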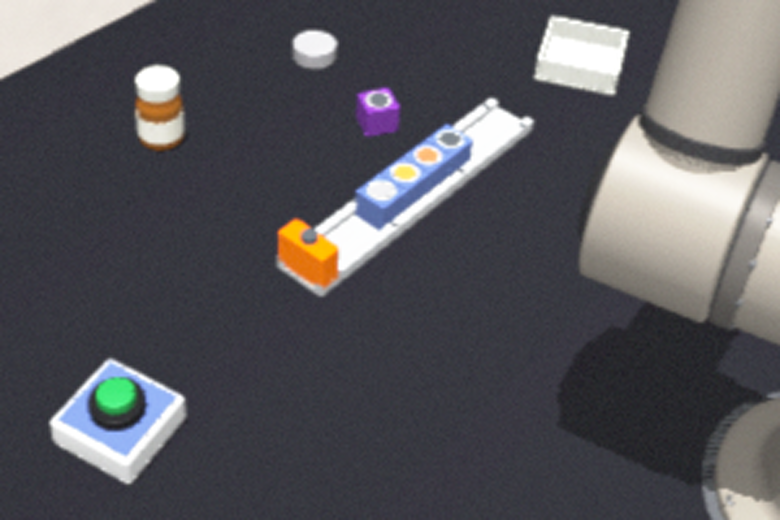

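The scene crop shows the rail rising to the right. The four blue carriers have the dark-coupon tail at scene (242,206), the orange stop is near (294,172), and the purple look-alike is at (275,228), off the rail. The side crop shows the green button at (235,313). The tail to push is the dark-coupon blue block in the channel. The purple block stands beside the rail, so I leave it alone.

```bash
python3 - <<'E'
from h import *
for n in ("scene","side"):
    p=bot.capture(n); h=cv2.cvtColor(p["img"],cv2.COLOR_BGR2HSV)
    H,S,V=h[...,0],h[...,1],h[...,2]
    for c,m,zl,box in [("blue",(H>100)&(H<125)&(S>90)&(V>60),36,1),("orange",(H>5)&(H<18)&(S>200)&(V>100),44,1),("green",(H>50)&(H<85)&(S>120)&(V>50),40,1),("purple",(H>130)&(H<155)&(S>100),28,1)]:
        w=world(p,mask=m); w=w[(w[:,0]>300)&(w[:,0]<800)]
        if c=="blue": w=w[(w[:,1]<200)]
        if c=="orange": w=w[(w[:,0]<650)&(w[:,1]>0)]
        t=w[w[:,2]>zl]
        if len(t)<5: print(n,c,len(w),len(t)); continue
        # pixel footprint of top
        r=cv2.minAreaRect(t[:,:2].astype(np.float32))
        print(n,c,len(t),"mean",t.mean(0).round(1),"z95",np.percentile(t[:,2],95).round(1),"rect",np.round(r[0],1),np.round(r[1],1),round(r[2],1))
E
```

```text
scene blue 165 mean [494.7 -46.   38.1] z95 39.9 rect [489.1 -39.9] [ 38.1 144.1] 1.5
scene orange 12 mean [487.4 111.3  46.2] z95 48.3 rect [486.6 113.1] [54.6 13.6] 0.5
scene green 60 mean [477.5 354.2  47.6] z95 51.6 rect [475.9 356. ] [28.6 29.2] 9.9
scene purple 88 mean [ 592.9 -101.3   31.5] z95 34.0 rect [588.6 -96.5] [36.4 36.5] 62.4
side blue 146 mean [483.1 -27.6  38.1] z95 40.7 rect [483.7 -35.3] [ 38.3 147.1] 0.8
side orange 10 mean [483.5 133.1  46.2] z95 48.0 rect [482.2 132.2] [ 7.5 54.9] 88.7
side green 179 mean [469.3 362.9  48.6] z95 51.9 rect [470.  360.7] [34.3 30. ] 80.6
side purple 60 mean [583.6 -88.   31.5] z95 34.5 rect [585.  -92.7] [37.  40.5] 58.5
```

Row centre is about (486.5, -37.5), running along world +y, with the tail face at y≈-110 and the stop face at y≈110. First I turn to yaw 0, shut the fingers and approach from behind the tail.

Request:
{"method": "apply_moves", "body": {
  "motion": "0 0 0 10.6; 0 0 0 10.64; 0.04 -0.043 0 0; 0.04 -0.043 0 0; 0.04 -0.043 0 0; 0.04 -0.043 0 0; 0.04 -0.043 0 0; 0.04 -0.043 0 0",
  "fingers": -1
}}

```text
time: 2.1
tool_pos: [431.4, -229.9, 197.7]
tcp_rot: [3.141, -0.001, 0.0]
contact_force: [0.2, -1.1, 0.5]
grip_width: 16.6
finger_force: 0.0
```

Request:
{"method": "apply_moves", "body": {
  "motion": "0.028 -0.03 0.02 0; 0.027 -0.03 0.02 0; 0 0 0.03 0; 0 0 0 0"
}}

```text
time: 2.6
tool_pos: [484.0, -170.2, 125.6]
tcp_rot: [-3.139, 0.004, 0.001]
contact_force: [0.2, 0.1, -0.4]
grip_width: 0.7
finger_force: 0.0
```

```bash
python3 - <<'E'
from h import *
from scipy.spatial.transform import Rotation as R
o=bot.get_obs(); print(o["tool_pos"],o["tcp_rot"],o["grip_width"])
p=bot.capture("wrist")
T=np.eye(4);T[:3,:3]=R.from_euler("xyz",o["tcp_rot"]).as_matrix();T[:3,3]=o["tool_pos"]
p["world_from_camera"]=T@p["mount"]
cv2.imwrite("pics/w1.png",p["img"])
h=cv2.cvtColor(p["img"],cv2.COLOR_BGR2HSV);H,S,V=cv2.split(h)
w=world(p,mask=(H>100)&(H<125)&(S>90)&(V>60)); t=w[(w[:,2]>37)&(w[:,1]<150)&(w[:,2]<45)]
r=cv2.minAreaRect(t[:,:2].astype(np.float32)); print(len(t),r,t.min(0),t.max(0))
w=world(p,mask=(H>5)&(H<18)&(S>200)&(V>100)); w=w[w[:,2]>15]
if len(w):print("orange",len(w),np.percentile(w,[2,50,98],0).round(1))
E
```

```text
[ 483.98578345 -170.21294894  125.64217218] [-3.13947681e+00  4.36470685e-03  1.06612184e-03] 0.7431693513481226
2944 ((487.0027160644531, -37.18775939941406), (35.52910614013672, 144.00003051757812), 0.7475801706314087) [ 468.71240086 -109.27345903   37.00639951] [505.45353788  34.7937226   41.63720546]
```

View pics/w1.png

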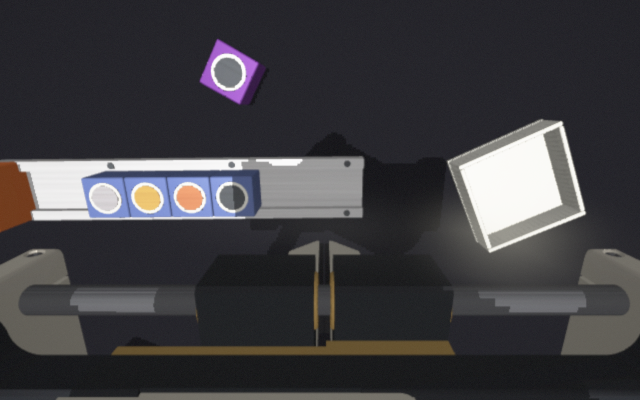

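The wrist picture shows the four blue carriers closed up in the channel at columns 85–260, row 195, with the dark tail at (233,197). The orange stop is at the left edge. The purple look-alike at (230,72) and the tray at (515,185) are both clear of the path.

Request:
{"method": "apply_moves", "body": {
  "motion": "0.002 -0.005 0.04 0; 0 0 0.035 0; 0 0 0.02 0; 0 0 0.01 0; 0 0 0 0; 0 -0.015 0 0; 0 -0.01 0 0; 0 0 0 0"
}}

```text
time: 3.65
tool_pos: [487.4, -140.2, 22.9]
tcp_rot: [3.141, -0.001, 0.002]
contact_force: [-0.7, -0.0, -0.8]
grip_width: 0.5
finger_force: 0.0
```

Request:
{"method": "apply_moves", "body": {
  "motion": "0 -0.004 0 0; 0 -0.004 0 0; 0 -0.003 0 0; 0 -0.003 0 0; 0 -0.003 0 0; 0 -0.003 0 0; 0 -0.003 0 0; 0 -0.003 0 0"
}}

```text
time: 4.65
tool_pos: [487.2, -115.1, 22.4]
tcp_rot: [3.142, -0.0, 0.0]
contact_force: [-0.1, -0.5, 0.1]
grip_width: 0.2
finger_force: 0.0
```

```bash
cat >> h.py <<'E'
from scipy.spatial.transform import Rotation as R
def look(n):
    o=bot.get_obs(); p=bot.capture("wrist")
    T=np.eye(4);T[:3,:3]=R.from_euler("xyz",o["tcp_rot"]).as_matrix();T[:3,3]=o["tool_pos"]
    p["world_from_camera"]=T@p["mount"]; cv2.imwrite(f"pics/{n}.png",p["img"])
    return o,p
def row(cam="side"):
    p=bot.capture(cam); H,S,V=cv2.split(cv2.cvtColor(p["img"],cv2.COLOR_BGR2HSV))
    w=world(p,mask=(H>100)&(H<125)&(S>90)&(V>60)); t=w[(w[:,2]>36)&(w[:,1]<150)&(w[:,2]<45)&(w[:,0]>440)&(w[:,0]<540)]
    print(cam,len(t),"y",t[:,1].min().round(1),t[:,1].max().round(1),"x",t[:,0].min().round(1),t[:,0].max().round(1)); return p
E
python3 - <<'E'
from h import *
print(bot.get_obs()["tool_pos"],bot.get_obs()["contact_force"])
row("side");row("scene")
E
```

```text
[ 487.22573625 -115.12314354   22.41030391] [-0.14067292 -0.54253694  0.12474194]
side 167 y -107.2 37.7 x 464.8 503.0
scene 185 y -111.3 33.5 x 468.2 509.2
```

Request:
{"method": "apply_moves", "body": {
  "motion": "0 -0.003 0 0; 0 -0.003 0 0; 0 -0.003 0 0; 0 -0.003 0 0; 0 -0.003 0 0; 0 -0.003 0 0"
}}

```text
time: 5.5
tool_pos: [487.3, -97.1, 22.4]
tcp_rot: [3.141, -0.0, 0.0]
contact_force: [-0.4, 0.3, -0.1]
grip_width: 0.5
finger_force: 0.0
```

```bash
python3 - <<'E'
from h import *
row("side");row("scene")
E
```

```text
side 169 y -106.3 38.8 x 464.5 504.2
scene 184 y -111.3 31.7 x 467.8 508.3
```

```bash
python3 - <<'E'
from h import *
o,p=look("w2"); b=bot.capture("side"); a=bot.capture("scene")
A=cv2.resize(a["img"][170:270,190:350],(640,400));B=cv2.resize(b["img"][170:300,250:450],(640,416))
cv2.imwrite("pics/w2b.png",cv2.resize(np.vstack([A,B]),(470,600)))
E
```

```text
(no output)
```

View pics/w2.png

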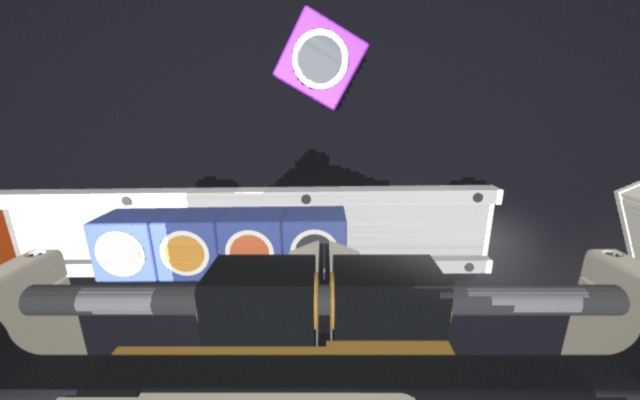

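View pics/w2b.png

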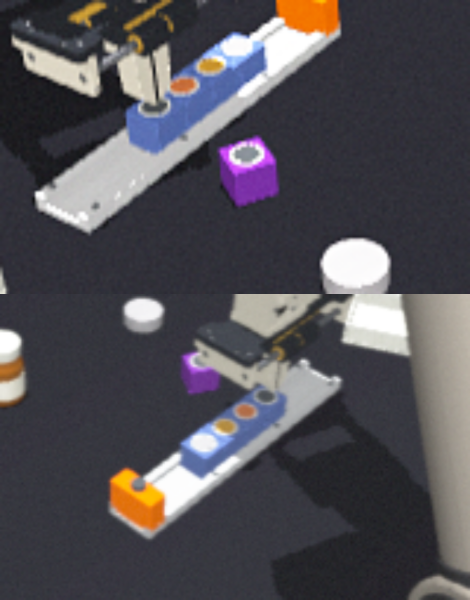

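The scene and side views both show the shut fingertips at the top of the tail carrier's coupon, near scene (242,206), not behind its rear face. I'll measure the actual fingertip height with the depth images.

```bash
python3 - <<'E'
from h import *
o=bot.get_obs();print(o["tool_pos"],o["contact_force"],o["joint_positions"])
for n in("scene","side"):
    p=bot.capture(n); z=p["range_z"]
    ok=np.ones_like(z,bool); w=world(p,mask=ok)
    for lo in range(0,90,6):
        s=w[(abs(w[:,0]-487)<28)&(abs(w[:,1]+97)<35)&(w[:,2]>=lo)&(w[:,2]<lo+6)]
        if len(s): print(n,lo,len(s),np.percentile(s,5,0).round(),np.percentile(s,95,0).round())
E
```

```text
[487.26109517 -97.34263982  22.42148049] [ 0.54539728 -0.24434161 -0.89272807] [-3.51483531e-01  5.10426862e-01  1.81854440e+00 -1.26016256e-04
  8.12533796e-01  1.21924873e+00]
scene 0 75 [ 470. -129.    2.] [ 515. -100.    6.]
scene 6 84 [ 462. -127.    6.] [514. -72.  12.]
scene 12 90 [ 465. -128.   12.] [513. -66.  17.]
scene 18 47 [ 476. -111.   18.] [507. -68.  24.]
scene 24 44 [ 480. -111.   24.] [508. -67.  29.]
scene 30 59 [ 475. -111.   30.] [506. -66.  36.]
scene 36 146 [ 475. -110.   36.] [506. -64.  40.]
scene 48 7 [ 497. -102.   50.] [500. -91.  54.]
scene 54 14 [ 498. -108.   56.] [501. -88.  60.]
scene 60 24 [ 484. -115.   61.] [501. -84.  65.]
scene 66 33 [ 487. -116.   66.] [501. -84.  71.]
scene 72 37 [ 481. -117.   72.] [501. -85.  77.]
scene 78 38 [ 484. -117.   78.] [501. -83.  84.]
scene 84 40 [ 481. -117.   84.] [501. -81.  90.]
side 0 10 [ 459. -129.    2.] [480. -96.   6.]
side 6 37 [ 459. -130.    8.] [471. -67.  12.]
side 12 37 [ 460. -127.   12.] [469. -71.  16.]
side 18 17 [ 467. -104.   18.] [469. -66.  23.]
side 24 18 [ 467. -105.   25.] [470. -67.  29.]
side 30 25 [ 467. -102.   31.] [502. -67.  36.]
side 36 135 [ 467. -105.   37.] [501. -64.  41.]
side 42 1 [487. -78.  42.] [487. -78.  42.]
side 48 2 [ 476. -101.   52.] [477. -99.  53.]
side 54 9 [ 474. -104.   55.] [478. -86.  59.]
side 60 17 [ 474. -113.   60.] [488. -79.  66.]
side 66 20 [ 474. -103.   66.] [491. -78.  71.]
side 72 26 [ 475. -110.   72.] [490. -77.  77.]
side 78 18 [ 476. -106.   78.] [488. -78.  83.]
side 84 19 [ 474. -105.   85.] [479. -77.  90.]
```

The shut fingertips actually end at z≈49, about 27 mm above the reported TCP, and are centred on it in x and y. They taper along the closing line but not across it. I'll back out, turn the tool by 90° so the flat faces push, and then go lower behind the tail.

Request:
{"method": "apply_moves", "body": {
  "motion": "0 0.02 -0.02 0; 0 0.03 0 0; 0 0 0 -10.6; 0 0 0 -10.6; 0 0 0 -10.6; 0 0 0 -10.6; 0 0 0 -10.6; 0 0 0 -10.6"
}}

```text
time: 6.85
tool_pos: [487.2, -147.4, 42.4]
tcp_rot: [3.142, 0.0, 1.116]
contact_force: [-0.0, -0.1, 0.3]
grip_width: 0.3
finger_force: 0.0
```

Request:
{"method": "apply_moves", "body": {
  "motion": "0 0 0 -10.6; 0 0 0 -10.6; 0 0 0 -5.5; 0 0 0.02 0; 0 0 0.01 0; 0 0 0.005 0; 0 0 0 0"
}}

```text
time: 7.72
tool_pos: [487.2, -147.3, 7.3]
tcp_rot: [-3.141, -0.0, 1.576]
contact_force: [-0.8, 0.3, 0.1]
grip_width: 0.3
finger_force: 0.0
```

```bash
cat >> h.py <<'E'
def tip():
    o=bot.get_obs();t=o["tool_pos"];print(t.round(1) if hasattr(t,'round') else t,np.round(o["tcp_rot"],3),np.round(o["contact_force"],1),o["time"])
    for n in("scene","side"):
        p=bot.capture(n); w=world(p,mask=np.ones((400,640),bool))
        s=w[(abs(w[:,0]-t[0])<16)&(abs(w[:,1]-t[1])<16)]
        for lo in range(0,66,6):
            q=s[(s[:,2]>=lo)&(s[:,2]<lo+6)]
            if len(q): print(n,lo,len(q),q.min(0).round(),q.max(0).round())
        b=w[(abs(w[:,0]-t[0])<110)&(abs(w[:,1]-t[1])<45)&(w[:,2]>50)&(abs(w[:,0]-t[0])>30)]
        if len(b): print("body zmin",b[:,2].min().round())
E
python3 -c "
from h import *
tip()"
```

```text
[ 487.2 -147.3    7.3] [-3.141 -0.     1.576] [-0.8  0.3  0.1] 7.725
scene 0 92 [ 471. -163.    2.] [ 499. -132.    6.]
scene 6 4 [ 475. -158.    6.] [ 494. -137.    7.]
scene 12 2 [ 471. -151.   13.] [ 473. -143.   13.]
scene 30 1 [ 484. -158.   35.] [ 484. -158.   35.]
scene 36 11 [ 481. -160.   36.] [ 497. -144.   41.]
scene 42 16 [ 476. -160.   42.] [ 502. -155.   48.]
scene 48 18 [ 471. -160.   48.] [ 500. -157.   54.]
scene 54 19 [ 472. -161.   54.] [ 503. -144.   60.]
scene 60 23 [ 472. -162.   61.] [ 503. -156.   66.]
body zmin 97.0
side 0 57 [ 472. -162.    1.] [ 502. -132.    6.]
side 6 5 [ 473. -158.    6.] [ 501. -140.   10.]
side 30 1 [ 484. -136.   34.] [ 484. -136.   34.]
side 36 10 [ 478. -138.   37.] [ 496. -134.   41.]
side 42 15 [ 471. -145.   43.] [ 498. -134.   48.]
side 48 19 [ 471. -137.   48.] [ 503. -133.   54.]
side 54 17 [ 473. -138.   54.] [ 500. -134.   59.]
side 60 18 [ 474. -140.   60.] [ 503. -134.   66.]
body zmin 97.0
```

Tip offset confirmed at 27 mm, and the body is high (z≥97). I go down 13 mm so the tip sits at z≈21, then advance slowly.

Request:
{"method": "apply_moves", "body": {
  "motion": "0 0 0.008 0; 0 0 0.005 0; 0.01 0 0 0; 0.005 0 0 0; 0.004 0 0 0; 0.003 0 0 0; 0.003 0 0 0; 0.003 0 0 0"
}}

```text
time: 8.82
tool_pos: [487.2, -119.4, -5.5]
tcp_rot: [3.141, 0.0, 1.576]
contact_force: [-0.2, -2.2, -0.3]
grip_width: 0.4
finger_force: 0.9
```

Request:
{"method": "apply_moves", "body": {
  "motion": "0.003 0 0 0; 0.003 0 0 0; 0.003 0 0 0; 0.003 0 0 0"
}}

```text
time: 9.32
tool_pos: [487.1, -107.3, -5.5]
tcp_rot: [3.141, 0.0, 1.576]
contact_force: [0.0, -3.0, 1.4]
grip_width: 0.5
finger_force: 1.2
```

```bash
python3 -c "
from h import *
row('side');row('scene')"
```

```text
side 161 y -93.2 52.4 x 463.9 503.3
scene 33 y -96.5 46.6 x 469.8 507.2
```

Contact made: the row moves as one with about 2–3 N on the tool. Roughly 60 mm to go.

Request:
{"method": "apply_moves", "body": {
  "motion": "0.004 0 0 0; 0.005 0 0 0; 0.005 0 0 0; 0.005 0 0 0; 0.005 0 0 0; 0.005 0 0 0; 0.005 0 0 0; 0.004 0 0 0"
}}

```text
time: 10.42
tool_pos: [486.9, -69.0, -5.5]
tcp_rot: [3.141, 0.0, 1.576]
contact_force: [0.2, -1.7, 0.9]
grip_width: 0.1
finger_force: 1.3
```

Request:
{"method": "apply_moves", "body": {
  "motion": "0.003 0 0 0; 0.003 0 0 0; 0.003 0 0 0; 0.002 0 0 0; 0.002 0 0 0"
}}

```text
time: 11.05
tool_pos: [486.8, -56.3, -5.6]
tcp_rot: [3.142, 0.0, 1.576]
contact_force: [0.2, -2.9, 0.8]
grip_width: 0.7
finger_force: 1.5
```

Request:
{"method": "apply_moves", "body": {
  "motion": "0.002 0 0 0; 0.002 0 0 0; 0.002 0 0 0; 0.001 0 0 0"
}}

```text
time: 11.55
tool_pos: [486.8, -49.2, -5.6]
tcp_rot: [3.141, 0.0, 1.576]
contact_force: [-0.1, -2.7, 2.2]
grip_width: 0.7
finger_force: 1.6
```

Request:
{"method": "apply_moves", "body": {
  "motion": "0.001 0 0 0; 0.001 0 0 0; 0.001 0 0 0"
}}

```text
time: 11.92
tool_pos: [486.7, -46.3, -5.6]
tcp_rot: [3.142, 0.0, 1.576]
contact_force: [0.7, -3.3, 1.0]
grip_width: 0.6
finger_force: 1.6
```

Request:
{"method": "apply_moves", "body": {
  "motion": "0.001 0 0 0; 0.001 0 0 0"
}}

```text
time: 12.18
tool_pos: [487.3, -46.0, -5.4]
tcp_rot: [3.14, 0.003, 1.577]
contact_force: [-0.6, -15.7, 1.2]
grip_width: 0.3
finger_force: 8.0
```

Request:
{"method": "apply_moves", "body": {
  "motion": "0.001 0 0 0; 0.0005 0 0 0; 0 0 0 0"
}}

```text
time: 12.55
tool_pos: [487.4, -46.0, -5.4]
tcp_rot: [3.14, 0.005, 1.577]
contact_force: [-0.7, -20.3, 1.8]
grip_width: 0.5
finger_force: 10.2
```

Force jumped to 20 N with no more travel, so the row is home. I back off straight and check.

Request:
{"method": "apply_moves", "body": {
  "motion": "-0.002 0 0 0; -0.003 0 0 0; -0.006 0 0 0; -0.015 0 0 0; -0.015 0 0 0; 0 0 -0.05 0; 0 0 -0.05 0; 0 0 -0.03 0"
}}

```text
time: 13.55
tool_pos: [487.6, -85.0, 126.9]
tcp_rot: [3.139, 0.001, 1.575]
contact_force: [1.0, 0.3, -0.4]
grip_width: 0.9
finger_force: 0.0
```

```bash
python3 - <<'E'
from h import *
p=row('side');row('scene')
H,S,V=cv2.split(cv2.cvtColor(p["img"],cv2.COLOR_BGR2HSV))
w=world(p,mask=(H>5)&(H<18)&(S>200)&(V>100)); w=w[(w[:,2]>42)&(w[:,0]<560)&(w[:,0]>430)&(w[:,1]>80)];print("orange top y",w[:,1].min(),w[:,1].max())
A=cv2.resize(p["img"][190:280,270:400],(780,540),interpolation=2);cv2.imwrite("pics/home.png",A)
print(bot.get_obs()["tool_pos"])
E
```

```text
side 140 y -32.3 101.5 x 465.0 503.4
scene 143 y -38.3 105.5 x 469.6 507.5
orange top y 109.05770782551042 137.8614232171068
[488.95756276 -85.33045986 127.82584804]
```

View pics/home.png

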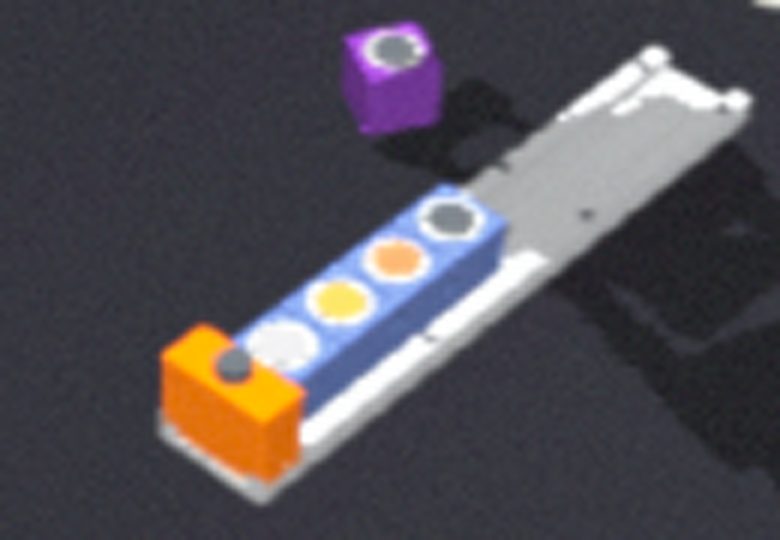

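The crop shows the row closed up in order: steel (283,345), brass (341,300), copper (397,257), dark (450,218), with the front carrier against the orange stop. Next is the button at about (473, 358).

Request:
{"method": "apply_moves", "body": {
  "motion": "0.055 -0.006 0 0; 0.055 -0.006 0 0; 0.055 0 0 0; 0.055 0 0 0; 0.055 0 0 0; 0.055 0 0 0; 0.055 0 0 0; 0.055 0 0 0"
}}

```text
time: 14.65
tool_pos: [472.4, 357.1, 123.0]
tcp_rot: [-3.14, 0.001, 1.576]
contact_force: [0.5, -0.2, -0.8]
grip_width: 0.5
finger_force: 0.0
```

Request:
{"method": "apply_moves", "body": {
  "motion": "0 0 0.04 0; 0 0 0.03 0; 0 0 0 0"
}}

```text
time: 15.02
tool_pos: [470.7, 354.5, 51.0]
tcp_rot: [-3.135, 0.004, 1.576]
contact_force: [-0.1, 0.1, 0.7]
grip_width: 0.5
finger_force: 0.0
```

```bash
python3 - <<'E'
from h import *
o=bot.get_obs();t=o["tool_pos"];print(t,o["tcp_rot"],o["contact_force"],o["time"])
for n in("scene","side"):
    p=bot.capture(n);H,S,V=cv2.split(cv2.cvtColor(p["img"],cv2.COLOR_BGR2HSV)); g=(H>50)&(H<85)&(S>120)&(V>50)
    w=world(p,mask=g);w=w[(w[:,1]>300)]; top=w[w[:,2]>47]
    print(n,"green",len(w),w.mean(0).round(),top.min(0).round(),top.max(0).round())
    a=world(p,mask=~g);s=a[(abs(a[:,0]-t[0])<20)&(abs(a[:,1]-t[1])<20)&(a[:,2]>56)];print("tip",len(s),s.min(0).round(),s.max(0).round() )
E
```

```text
[470.67185428 354.49982022  50.96043954] [-3.13528385  0.00363466  1.57592212] [-0.06801342  0.0697153   0.68545438] 15.025
scene green 22846 [1068.  983. -750.] [462. 343.  47.] [490. 374.  53.]
tip 347 [451. 335.  77.] [491. 374. 432.]
side green 195 [469. 363.  48.] [456. 347.  47.] [487. 378.  54.]
tip 460 [451. 335.  81.] [491. 374. 442.]
```

Request:
{"method": "apply_moves", "body": {
  "motion": "0.004 0.002 0.008 0; 0 0 0.008 0; 0 0 0.004 0; 0 0 0 0"
}}

```text
time: 15.62
tool_pos: [474.3, 360.0, 34.0]
tcp_rot: [-3.141, 0.0, 1.576]
contact_force: [0.9, -0.4, -0.6]
grip_width: 0.6
finger_force: 0.0
```

Request:
{"method": "apply_moves", "body": {
  "motion": "0 0 0.002 0; 0 0 0.002 0; 0 0 0.002 0; 0 0 0.002 0"
}}

```text
time: 16.12
tool_pos: [474.5, 360.1, 26.2]
tcp_rot: [3.142, 0.0, 1.576]
contact_force: [0.2, 0.5, -0.3]
grip_width: 0.6
finger_force: 0.0
```

Request:
{"method": "apply_moves", "body": {
  "motion": "0 0 0.001 0; 0 0 0.001 0; 0 0 0.001 0"
}}

```text
time: 16.5
tool_pos: [474.6, 360.1, 23.3]
tcp_rot: [3.142, 0.0, 1.576]
contact_force: [0.8, -0.8, -0.5]
grip_width: 0.6
finger_force: 0.0
```

Request:
{"method": "apply_moves", "body": {
  "motion": "0 0 0.001 0; 0 0 0.001 0; 0 0 0.001 0"
}}

```text
time: 16.88
tool_pos: [474.6, 360.1, 20.5]
tcp_rot: [3.141, 0.0, 1.576]
contact_force: [-0.6, -1.3, 2.2]
grip_width: 0.5
finger_force: 1.1
```

Request:
{"method": "apply_moves", "body": {
  "motion": "0 0 0.001 0; 0 0 0.001 0"
}}

```text
time: 17.12
tool_pos: [474.6, 360.1, 18.4]
tcp_rot: [3.141, 0.0, 1.576]
contact_force: [-1.7, -1.6, 1.3]
grip_width: 0.3
finger_force: 1.6
```

Contact with the spring began near z≈21.5. I continue until it bottoms out.

Request:
{"method": "apply_moves", "body": {
  "motion": "0 0 0.001 0; 0 0 0.001 0; 0 0 0.001 0"
}}

```text
time: 17.5
tool_pos: [474.7, 360.2, 16.7]
tcp_rot: [3.141, -0.0, 1.576]
contact_force: [-4.4, -2.9, 15.8]
grip_width: 0.6
finger_force: 8.7
```

Request:
{"method": "apply_moves", "body": {
  "motion": "0 0 0.001 0; 0 0 0.001 0; 0 0 0 0"
}}

```text
time: 17.88
tool_pos: [474.8, 360.3, 16.5]
tcp_rot: [3.14, -0.001, 1.576]
contact_force: [-7.4, -5.3, 25.4]
grip_width: 0.6
finger_force: 12.6
```

Bottomed out: hard stop at z≈16.6, about 6 mm below first contact, with 25 N on the tool. Now I release and move clear.

Request:
{"method": "apply_moves", "body": {
  "motion": "0 0 -0.003 0; 0 0 -0.006 0; 0 0 -0.01 0; 0 0 -0.03 0; 0 0 -0.05 0; 0 0 -0.04 0; 0 0 0 0; 0 0 0 0"
}}

```text
time: 18.88
tool_pos: [474.1, 359.9, 151.7]
tcp_rot: [-3.141, 0.001, 1.576]
contact_force: [0.5, -0.0, -0.3]
grip_width: 0.5
finger_force: 0.0
```

```bash
python3 - <<'E'
from h import *
p=row('side');row('scene')
H,S,V=cv2.split(cv2.cvtColor(p["img"],cv2.COLOR_BGR2HSV))
w=world(p,mask=(H>50)&(H<85)&(S>120)&(V>50));w=w[(w[:,1]>300)&(w[:,1]<420)];print("green z95",np.percentile(w[:,2],95),bot.get_obs()["contact_force"],bot.get_obs()["time"])
cv2.imwrite("pics/end.png",cv2.resize(p["img"][150:360,190:490],(780,546)))
E
```

```text
side 144 y -31.3 100.6 x 464.0 503.3
scene 134 y -37.6 106.0 x 470.2 508.2
green z95 51.8202573799027 [ 0.60920386  0.54626217 -0.1497404 ] 18.975
```

View pics/end.png

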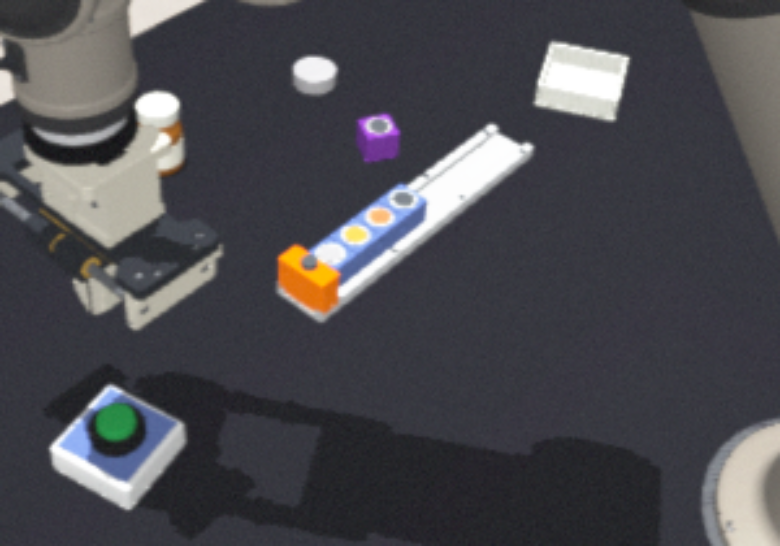

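The picture shows the row home at the stop (310,275)–(405,195) and the button sprung back at (117,422). The tray, jar, disc and purple block have not moved, and the arm is clear.

```bash
python3 -c "
from plant import bot
print(bot.close_job())"
```

```text
the job is handed in; nothing more can be done
None
```

The four carriers are closed up and home against the orange stop. The start button was then pressed fully down and released, nothing else was moved, and the job is handed in at about 19 s; the hand-in returned no verdict.

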